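Set the switch gauge and hold the spring clip open over it

TASK

Take the gauge plate out of the wooden rack, push it fully home in the slot of the dark steel setting block and let it go. Then squeeze the spring clip open to take it off its rail, bring it down over the gauge plate's top edge so the jaws gape on both sides with their tips about a centimetre or more below that edge, and finish still holding it wide open there in the gripper, not resting on anything, so that I can slip a contact leaf in. Leave the gauge fully home and the other things on the bench where they are.

Things in the scene. Friction and masses are not known exactly. Their poses are not given: they have to be found in the camera images.
- gauge: aluminium gauge plate standing upright in the wooden rack, loose, about 0.11 kg: 4 mm thick (its x), 100 mm long (its y), 85 mm high (its z, up). Origin at the middle of its bottom edge. It is the same turned half round. The top edge is bare plate from 10 to 50 mm either side of the middle
- gauge_grip (a point): centre of the gauge plate's grey grip block, 73 mm above the plate's origin; the block is 10 mm thick (x), 20 mm long (y), 24 mm high, from 61 to 85 mm above the plate's bottom edge, flush with the top edge. Grip it from above, fingers closing along x
- gauge_top (a point): middle of the gauge plate's top edge, 85 mm above its origin; axes as the plate's
- gauge_foot (a point): middle of the gauge plate's bottom edge (its origin); axes as the plate's
- rack: fixed pale wooden rack, 62 mm (x) by 116 mm (y), 30 mm high, with one slot along its y, 6 mm wide, 106 mm long, 20 mm deep, its floor 10 mm above the bench; the gauge plate stands in it at the start. Origin under its centre on the bench
- jig: fixed dark steel setting block, 64 mm (x) by 124 mm (y), 44 mm high, with a slot along its y, 5.2 mm wide, 106 mm long, floor 12 mm above the bench. The straight walls reach 36 mm above the bench; above that a mouth flares at 45 degrees to about 22 mm wide at the block's top. Origin under its centre on the bench
- slot_floor (a point): centre of the setting block's slot floor, 12 mm above the bench; axes as the block's (y along the slot). With the gauge fully home its bottom edge lies on this floor and its top edge is 97 mm above the bench
- rail: fixed bright steel parking rail: base plate 60 mm (x) by 80 mm (y), 8 mm thick, with a fin 4 mm thick (x), 60 mm long (y) standing on it up to 40 mm above the bench. Origin under its centre on the bench. The clip is clamped on the fin at the start, somewhere along it
- clip: loose spring clip, about 0.06 kg, upright, jaws down, clamped on the rail's fin, tips on the rail's base plate. Origin midway between the jaw tips at their lower ends; z up, y along the jaws' 22 mm width (parallel to the plate held), x the way it opens. The arms pivot 45 mm above the origin; the mouth is free up to 40 mm above it
- clip_grip (a point): point midway between the clip's handles, 73 mm above the clip's origin, where the TCP goes. Black handles, 24 mm wide (y), from 50 to 87 mm above the origin, tops splayed to 43 mm apart when clamped. Squeeze along x from above: both arms turn together; at the stop their outer faces are upright, 24 mm apart. Full opening takes about 9 N on each handle: grip with 20 to 35 N
- clip_arm_a (a joint): angle of the clip arm whose jaw is on the clip's +x side: 0 clamped on a 4 mm plate, grows as it opens, stop at 0.26 rad (jaw tips then 27 mm apart)
- clip_arm_b (a joint): angle of the arm whose jaw is on the clip's -x side; linked to the other and reads the same
- tip_a (a point): inner lower edge of the jaw on the clip's +x side; 2 mm from the clip's middle plane when clamped, about 13.7 mm when fully open
- tip_b (a point): the same on the -x side
- bat1: bystander: red plastic flipper bat lying on the bench, 75 mm long, 22 mm high; origin under its pivot end
- bat2: bystander: the second red flipper bat, alike
- plunger: bystander: steel plunger rod with black rubber tip lying on the bench, 156 mm long, 18 mm thick; origin under its middle
- spinner: bystander: yellow nylon spinner target lying flat, 40 by 50 mm, 6 mm thick; origin under its centre
- dish: bystander: grey plastic dish, 70 mm square, 18 mm high, holding the pinball; origin under its centre
- pinball_center (a point): bystander: centre of the 27 mm steel pinball in the dish
- crank: bystander: steel flipper crank arm on the grey magnetic strip at the bench's far edge, 60 mm long; origin under its centre
- sleeve: bystander: brass coil sleeve standing on the magnetic strip, 18 mm across, 45 mm high; origin under its centre
Not all that is in view belongs to the job. Of the things that look like the rail, take the one that is farthest from the robot's base at the start. There is more than one size of the clip; the job needs the larger.

How it is judged (in metres and radians):
On the way, in this order (a step that is already met when the one before it is completed fails the run):
1. the gauge plate is fully home in the setting block's slot and let go (z of gauge_foot in the frame of slot_floor between -0.003 and 0.003 m and horizontal distance between gauge_foot and slot_floor below 0.007 m and angle between gauge's own z axis and vertical below 0.08 rad and angle between the y axis of gauge and the y axis of jig, either way round below 0.12 rad and contact force between the fingers and gauge below 0.2 N), for 0.2 s.
2. the clip is held open in the gripper, off its rail (value of joint each of clip_arm_a, clip_arm_b above 0.18 rad and contact force between the fingers and clip above 2 N and distance between clip and rail above 0.055 m and contact force between clip and rail below 0.2 N), for 0.2 s.
At the end, for the whole second after the job is handed in: Gauge home in the slot: foot within 3 mm of its floor, 7 mm of its centre, 0.08 rad upright. Fingers squeeze the clip (over 2 N), both arms past 0.18 rad, a jaw tip each side of the plate, over 4 mm from its mid-plane and 5 mm below its top edge; clip on plate or block under 1 N; both still (z of gauge_foot in the frame of slot_floor between -0.003 and 0.003 m and horizontal distance between gauge_foot and slot_floor below 0.007 m and angle between gauge's own z axis and vertical below 0.08 rad and angle between the y axis of gauge and the y axis of jig, either way round below 0.12 rad and value of joint each of clip_arm_a, clip_arm_b above 0.18 rad and contact force between the fingers and clip above 2 N and ((x of tip_a in the frame of gauge_top above 0.004 m and x of tip_b in the frame of gauge_top below -0.004 m) or (x of tip_b in the frame of gauge_top above 0.004 m and x of tip_a in the frame of gauge_top below -0.004 m)) and z of each of tip_a, tip_b in the frame of gauge_top below -0.005 m and y of tip_a in the frame of gauge_top between -0.05 and 0.05 m and y of tip_b in the frame of gauge_top between -0.05 and 0.05 m and contact force between clip and gauge below 1 N and contact force between clip and jig below 1 N and linear speed of each of clip, gauge below 0.03 m/s); the arm keeps its last pose, push and grip.
It fails at once if a flipper bat moved more than 30 mm from its place (distance of any of bat1, bat2 from where it was at the start of the episode above 0.03 m).
It fails at once if the plunger rod or spinner target moved more than 30 mm from its place (distance of any of plunger, spinner from where it was at the start of the episode above 0.03 m).
It fails at once if the dish or its pinball moved more than 30 mm from its place (distance of any of dish, pinball_center from where it was at the start of the episode above 0.03 m).
It fails at once if the crank arm or coil sleeve moved more than 30 mm from its place (distance of any of crank, sleeve from where it was at the start of the episode above 0.03 m).
It also fails if it takes over 58 s, if anything falls off the work surface, if the arm or the gripper's body presses on something with over 40 N, if the wrist force passes 120 N, or if a joint passes its speed limit or range.

ROBOT

A 6-joint arm with a two-finger parallel gripper is mounted at the origin on the work surface. World frame = base frame: x ahead of the robot, y to its left, z up, the work surface at z = 0. Lengths are in mm, angles in rad, forces in N, time in s.
With the tool pointing down it reaches from about 400 to 925 mm from the base axis. Payload 12.5 kg.
Tool frame: the origin (TCP) lies between the finger pads, 19 mm behind the fingertips; this is the grasp point; z points along the fingers, y is the direction in which the jaws open and shut (so a half turn about z gives the same grasp; the last joint's range is limited). The gripper opens to 95 mm and grips with 3 to 60 N. Pads are 20 mm wide; open, the fingers measure 119 mm over their backs; the gripper's body (75 mm by 180 mm) begins 59 mm behind the grasp point.
Start: joints at [-1.226, 0.491, 1.559, -0, 1.092, -0.106], TCP at [272.327, -562.568, 233.461] pointing down, gripper open.
Joint ranges: [-3.1, 3.1], [-0.84, 2.19], [0.05, 2.79], [-1.13, 4.28], [0.06, 2.93], [-2.69, 2.69]. Speed limits (rad/s): [2.22, 2.22, 2.79, 3.14, 3.14, 3.14].

INTERFACE

Orientations are given as [roll, pitch, yaw] about the fixed x, y, z axes, in that order (R = Rz(yaw) Ry(pitch) Rx(roll)).
In Python, from cell import env gives the robot as it stands.
- The arm moves only by the tool drive_tool, never from a script. Its argument "commands" is a list of rows, each an object of numbers: "dx", "dy", "dz": the shift along the world's x, y, z in mm; "yaw": the turn about the world's z in degrees. In form: [{"dx": .., "dy": .., "dz": .., "yaw": ..}, ...]. A call has 1 to 5 rows; each row shifts and turns the commanded pose from where the row before left it; what a row does not reach is not made up. A row lasts 1/12 s, in which the tool goes at most 41.7 mm and 7.16 degrees, less where a joint would pass 70% of its speed; a pose out of reach is approached as far as the arm can. A call with a gripper value outside its range is refused whole. "grip" is the opening, from 0 (shut) to 1 (fully open), set as the call begins (left out, the last holds). The fingers move at their own pace and stop on an object; the grip force is fixed at half the most. Time passes only in rows, so rows that do not move let the fingers close. It gives the time, the measured TCP pose, the force and the opening at its end, in the units of the state.
- env.state(): the state, without advancing time (a new reading comes with each control period).
- env.read_camera(name): name is "scene" or "top" or "wrist"; returns the picture (400x640x3 uint8, red, green, blue); there is no depth.
- env.calibration(name): a dict with "intrinsics" (3x3 intrinsics, pixels), "rvec" (rotation vector, rad) and "tvec" (3), from world to camera coordinates, as OpenCV has them. Camera axes: x right, y down, z forward; pixel columns grow to the right and rows downward; lengths in mm; the calibration is good to about 2 mm. The wrist camera is an equidistant fisheye: a pixel r from the principal point sees the ray r / f radians off the axis. A picture is of the moment at which its call begins: read the wrist's pose just before it. calibration takes no time and is no camera call; for the wrist camera it gives the pose at the moment of the call.
- env.job_done(): hands the job in, once; it reports no verdict.
Trained networks look in the newest picture that a camera, given by its name, has taken for a name from the list of things; names that differ only in an ending like _2 or _b are one class to them, and where a whole thing is asked for, a point or a joint stands for the part that bears it (a point fixed in the world has none). Each returns a list of dicts, best first, with "conf" (0 to 1); they miss things now and then, are a little off and sometimes report something else, mostly with a low value. They report only what shows in the picture. A call takes as long as a camera call. They do not tell look-alikes from the thing itself.
- env.trace(query, camera): "pixels" (400x640 bool, what is visible of it) and "pixel" ([column, row] in pixels, amid what is visible of it).
- env.place_of(query, camera): "pixel" ([column, row] in pixels: a listed point, or the origin of a listed thing).
The state is a dict: "t": time; "joints": joint angles; "qvel": joint speeds; "tau": joint torques, N m; "eef_pos": TCP position; "tcp_rot": TCP orientation; "ft_force": force on the tool from outside, world axes, zero at the start; "moment": the same for the moment, N m; "opening": opening from 0.0 (shut) to 1.0 (fully open).
Only numpy, scipy, OpenCV 4.12 (cv2) and the standard library are available. Lean on these libraries where they do the work, as an engineer would, in place of code of your own. Each camera call takes 0.05 s, during which the arm holds its last target.

## Working session

There is one attempt and no reset: what is moved stays moved. The work goes in short steps, Python scripts to look and compute and a tool call to move; the robot and the scene stay as the last step left them, time stands still between calls to the robot, and variables do not carry over. Pictures are saved under pics/ and viewed, and the job is handed in when it is done.

Besides the shell and the picture viewer there is one more tool, called by a JSON object that holds its "method" and its "body", one argument or row to a line. drive_tool: Moves the arm, as the interface text tells. Its arguments: {"type":"object","properties":{"commands":{"type":"array"},"grip":{"type":"number"}},"required":["commands"]}

```bash
mkdir -p pics; ls
cat > h.py <<'E'
import numpy as np,cv2
from cell import env
def save(n,im): cv2.imwrite(f'pics/{n}.png',im[:,:,::-1])
E
python3 - <<'E'
from h import *
for c in ['scene','top','wrist']:
    im=env.read_camera(c); save(c+'0',im); np.save(c+'0.npy',im)
    k=env.calibration(c); print(c,np.round(k['intrinsics'],1).tolist(),k['rvec'],k['tvec'])
s=env.state(); print(s['t'],s['eef_pos'],s['tcp_rot'],s['opening'])
for q in ['gauge','rack','jig','rail','clip','gauge_top','slot_floor','clip_grip']:
  for c in ['scene','top']:
    for r in env.place_of(q,c)[:4]: print(q,c,np.round(r['pixel'],1),round(r['conf'],2))
print(env.state()['t'])
E
```

```text
pics
scene [[468.5, 0.0, 325.0], [0.0, 468.5, 200.5], [0.0, 0.0, 1.0]] [ 1.96533938  1.28542961 -0.5642858 ] [-216.313075   -298.99017991 1440.88348051]
top [[387.3, 0.0, 318.4], [0.0, 387.3, 197.7], [0.0, 0.0, 1.0]] [ 2.18611655 -2.13129587  0.05851667] [ -5.43038644 585.38376858 788.05584342]
wrist [[309.7, 0.0, 323.1], [0.0, 309.7, 200.8], [0.0, 0.0, 1.0]] [-2.44227963  1.53078842  0.22830202] [-625.44879604  -32.25330892  392.45839748]
0.15 [ 272.23545189 -562.40170554  233.00271258] [-3.14075226e+00 -6.51702954e-05  4.50760976e-01] 0.9996778599517584
gauge scene [413.8 157.7] 0.76
gauge top [192.3 253.4] 0.6
gauge top [430.2 234.6] 0.35
rack scene [411.7 163.6] 0.78
rack top [190.9 253. ] 0.62
rack top [189.9 252.7] 0.25
jig scene [331.7 211.6] 0.72
jig top [317.  211.8] 0.94
jig top [181.  254.9] 0.17
rail scene [195.  200.9] 0.73
rail scene [223.  229.2] 0.71
rail top [432.  235.5] 0.65
clip scene [217.9 229.5] 0.76
clip scene [179.4 237. ] 0.71
clip scene [326.5 215.6] 0.25
clip scene [220.8 228.5] 0.19
clip top [438.4 237.2] 0.72
clip top [435.8 234.4] 0.62
clip top [476.3 244.9] 0.59
clip top [430.8 232.8] 0.34
gauge_top scene [417.1 130.6] 0.73
gauge_top top [175.3 254. ] 0.66
slot_floor scene [333.3 213.6] 0.88
slot_floor top [312.8 282.8] 0.72
slot_floor top [321. 213.] 0.6
slot_floor top [236.5 159.6] 0.37
clip_grip scene [211.2 202.3] 0.79
clip_grip scene [176.7 219.9] 0.58
clip_grip scene [308.8 167.7] 0.44
clip_grip top [451.  239.3] 0.76
clip_grip top [490.1 246. ] 0.67
0.95
```

View pics/scene0.png

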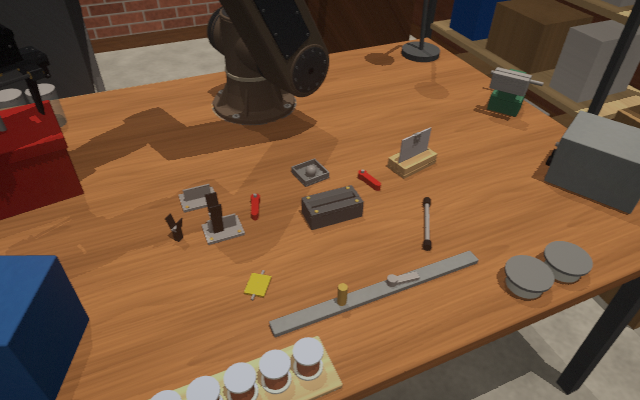

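View pics/top0.png

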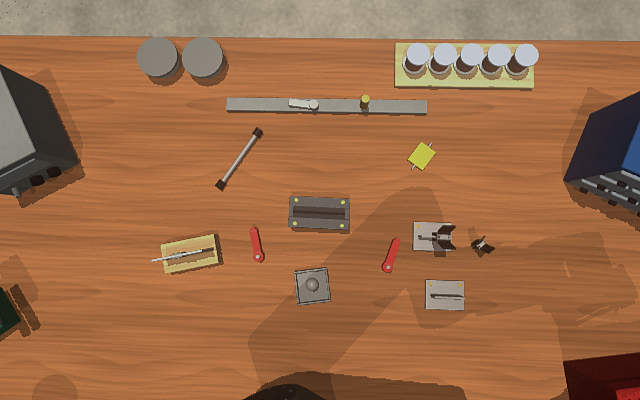

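Run:
```python
import numpy as np,cv2
a=np.load('top0.npy')[160:320,140:540];s=np.load('scene0.npy')[110:270,130:450]
cv2.imwrite('pics/topc.png',cv2.resize(a,None,fx=2,fy=2,interpolation=cv2.INTER_CUBIC)[:,:,::-1])
cv2.imwrite('pics/scc.png',cv2.resize(s,None,fx=2.5,fy=2.5,interpolation=cv2.INTER_CUBIC)[:,:,::-1])
```

```text
(no output)
```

View pics/topc.png

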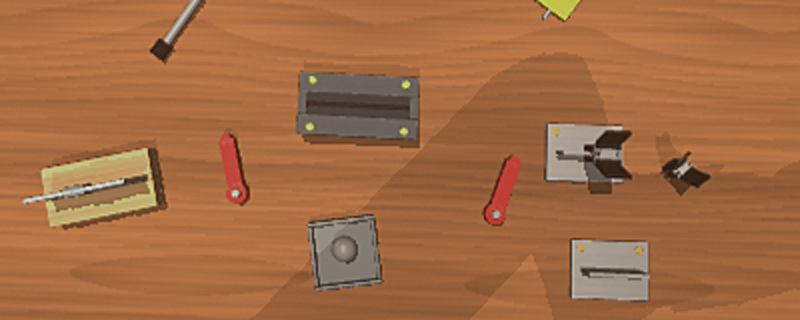

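View pics/scc.png

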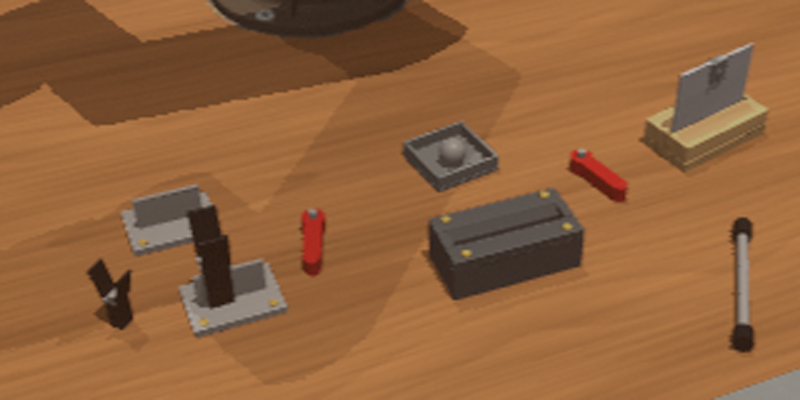

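```bash
cat >> h.py <<'E'
def ray(c,px,k=None):
    k=k or env.calibration(c); K=np.array(k['intrinsics']); R=cv2.Rodrigues(np.array(k['rvec']))[0]; t=np.array(k['tvec']).ravel()
    px=np.array(px,float)
    u=(px[0]-K[0,2])/K[0,0]; v=(px[1]-K[1,2])/K[1,1]
    if c=='wrist':
        r=np.hypot(u,v); d=np.array([np.sin(r)*u/max(r,1e-9),np.sin(r)*v/max(r,1e-9),np.cos(r)])
    else: d=np.array([u,v,1.])
    return -R.T@t, R.T@d
def atz(c,px,z,k=None):
    o,d=ray(c,px,k); return o+d*(z-o[2])/d[2]
def proj(c,P,k=None):
    k=k or env.calibration(c); K=np.array(k['intrinsics']); R=cv2.Rodrigues(np.array(k['rvec']))[0]; t=np.array(k['tvec']).ravel()
    p=R@np.array(P,float)+t
    if c=='wrist':
        r=np.hypot(p[0],p[1]); th=np.arctan2(r,p[2]); return np.array([K[0,2]+K[0,0]*th*p[0]/r,K[1,2]+K[1,1]*th*p[1]/r])
    return np.array([K[0,2]+K[0,0]*p[0]/p[2],K[1,2]+K[1,1]*p[1]/p[2]])
E
python3 - <<'E'
from h import *
R=lambda p,z:np.round(atz('top',p,z),1)
# crop px/2 + (140,160)
C=lambda a,b:(140+a/2,160+b/2)
print('jig bolts z44',[R(C(*p),44)[:2].tolist() for p in [(312,80),(406,85),(404,132),(310,127)]])
print('rack corners z30',[R(C(*p),30)[:2].tolist() for p in [(41,170),(155,148),(160,206),(50,227)]])
print('gauge top edge z95',[R(C(*p),95)[:2].tolist() for p in [(24,202),(149,180)]])
print('rail z8',[R(C(*p),8)[:2].tolist() for p in [(546,123),(546,181),(622,124)]])
print('clip handle tops z87',[R(C(*p),87)[:2].tolist() for p in [(632,129),(630,180),]], 'grip',R((451,239.3),73))
print('rail2',[R(C(*p),8)[:2].tolist() for p in [(571,238),(648,299)]])
print('dish',R(C(345,250),18),'bat1',R(C(235,195),20),R(C(226,135),20),'bat2',R(C(495,215),20),R(C(515,157),20))
print('smallclip',R(C(685,170),20))
E
```

```text
jig bolts z44 [[577.8, 54.8], [575.0, -41.9], [526.9, -40.9], [529.5, 55.3]]
rack corners z30 [[477.4, 338.1], [503.6, 218.5], [443.8, 210.2], [418.8, 324.8]]
gauge top edge z95 [[449.3, 323.8], [473.7, 203.6]]
rail z8 [[541.0, -191.9], [480.1, -192.2], [542.1, -271.5]]
clip handle tops z87 [[534.8, -257.0], [486.4, -254.9]] grip [ 506.3 -251.7   73. ]
rail2 [[421.7, -218.4], [361.9, -297.5]]
dish [403.3  17.1  18. ] bat1 [456.7 134.2  20. ] [519.2 146.4  20. ] bat2 [ 444.1 -137.5   20. ] [ 504.4 -157.5   20. ]
smallclip [ 495.9 -332.1   20. ]
```

{"method": "drive_tool", "body": {
  "commands": [
    {"dx": 18,"dy": 33,"yaw": 7},
    {"dx": 18,"dy": 33,"yaw": 7},
    {"dx": 18,"dy": 33,"yaw": 7},
    {"dx": 18,"dy": 33,"yaw": 7},
    {"dx": 18,"dy": 33,"yaw": 7}
  ]
}}

```text
invalid input
```

{"method": "drive_tool", "body": {
  "commands": [
    {"dx": 18,"dy": 33,"yaw": 7},
    {"dx": 18,"dy": 33,"yaw": 7},
    {"dx": 18,"dy": 33,"yaw": 7},
    {"dx": 18,"dy": 33,"yaw": 7},
    {"dx": 18,"dy": 33,"yaw": 7}
  ]
}}

```text
invalid input
```

{"method": "drive_tool", "body": {
  "commands": [
    {"dx": 0,"dy": 39,"yaw": 7},
    {"dx": 0,"dy": 39},
    {"dx": 0,"dy": 39},
    {"dx": 0,"dy": 39},
    {"dx": 0,"dy": 39}
  ]
}}

```text
invalid input
```

{"method": "drive_tool", "body": {
  "commands": [
    {"dx": 0,"dy": 39},
    {"dx": 0,"dy": 39},
    {"dx": 0,"dy": 39},
    {"dx": 0,"dy": 39},
    {"dx": 0,"dy": 39}
  ]
}}

```text
invalid input
```

Run:
```python
from h import *
s=env.state(); print(s['t'],s['eef_pos'],s['tcp_rot'],s['joints'])
k=env.calibration('wrist'); im=env.read_camera('wrist'); save('w1',im)
print(ray('wrist',(323,200),k))
for q in ['gauge_top','gauge','gauge_grip','rack']:
    for r in env.place_of(q,'wrist')[:2]: print(q,r)
```

```text
0.95 [ 272.32851756 -562.57446707  233.47531183] [ 3.14145821e+00 -6.65582785e-06  4.50796603e-01] [-1.22561033e+00  4.90880530e-01  1.55889343e+00  2.34295491e-05
  1.09168570e+00 -1.05621400e-01]
(array([ 347.8337942 , -526.6174181 ,  385.13097916]), array([-0.2600165 , -0.12628281, -0.95731086]))
```

View pics/w1.png

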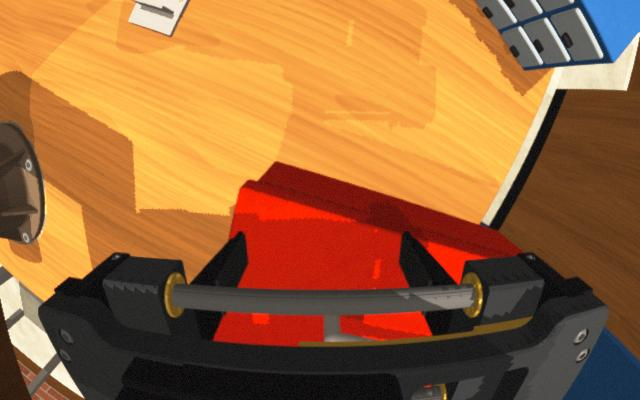

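The wrist picture shows only the red box under the gripper; the move calls were refused. I'll retry with all the fields filled in.

{"method": "drive_tool", "body": {
  "commands": [
    {"dx": 18,"dy": 33,"dz": 0,"yaw": 7},
    {"dx": 18,"dy": 33,"dz": 0,"yaw": 7},
    {"dx": 18,"dy": 33,"dz": 0,"yaw": 7},
    {"dx": 18,"dy": 33,"dz": 0,"yaw": 7},
    {"dx": 18,"dy": 33,"dz": 0,"yaw": 7}
  ]
}}

```text
t: 1.62
eef_pos: [362.8, -396.0, 233.5]
tcp_rot: [3.141, 0.0, 1.067]
ft_force: [0.5, 0.6, 0.7]
opening: 1.0
```

{"method": "drive_tool", "body": {
  "commands": [
    {"dx": 18,"dy": 33,"dz": 0,"yaw": 7},
    {"dx": 18,"dy": 33,"dz": 0,"yaw": 7},
    {"dx": 18,"dy": 33,"dz": 0,"yaw": 7},
    {"dx": 18,"dy": 33,"dz": 0,"yaw": 7},
    {"dx": 18,"dy": 33,"dz": 0,"yaw": 7}
  ]
}}

```text
t: 2.03
eef_pos: [452.9, -230.9, 233.7]
tcp_rot: [3.141, 0.0, 1.678]
ft_force: [0.3, -0.1, -0.2]
opening: 0.999
```

{"method": "drive_tool", "body": {
  "commands": [
    {"dx": 1,"dy": 39,"dz": 0,"yaw": 6.5},
    {"dx": 1,"dy": 39,"dz": 0,"yaw": 0},
    {"dx": 1,"dy": 39,"dz": 0,"yaw": 0},
    {"dx": 1,"dy": 39,"dz": 0,"yaw": 0},
    {"dx": 1,"dy": 39,"dz": 0,"yaw": 0}
  ]
}}

```text
t: 2.45
eef_pos: [457.0, -35.8, 233.7]
tcp_rot: [3.141, 0.0, 1.786]
ft_force: [0.9, -0.1, -0.6]
opening: 0.994
```

{"method": "drive_tool", "body": {
  "commands": [
    {"dx": 1,"dy": 39,"dz": 0,"yaw": 0},
    {"dx": 1,"dy": 39,"dz": 0,"yaw": 0},
    {"dx": 1,"dy": 39,"dz": 0,"yaw": 0},
    {"dx": 1,"dy": 39,"dz": 0,"yaw": 0},
    {"dx": 1,"dy": 39,"dz": 0,"yaw": 0}
  ]
}}

```text
t: 2.87
eef_pos: [462.0, 159.4, 233.7]
tcp_rot: [3.141, 0.0, 1.786]
ft_force: [1.9, -0.8, 0.0]
opening: 0.999
```

Run:
```python
from h import *
s=env.state(); print(s['t'],s['eef_pos'],s['tcp_rot'],s['joints'])
k=env.calibration('wrist'); im=env.read_camera('wrist'); save('w1',im)
print(ray('wrist',(323,200),k))
for q in ['gauge_top','gauge','gauge_grip','rack','jig']:
    for r in env.place_of(q,'wrist')[:2]: print(q,r)
```

```text
2.8667 [462.00825535 159.44492244 233.72242415] [3.14091200e+00 4.29746986e-05 1.78604718e+00] [ 1.97083934e-01  2.97581077e-01  1.88368160e+00 -3.73667223e-05
  9.59648656e-01 -1.81454987e-02]
(array([445.38469014, 240.0821118 , 385.38408369]), array([ 0.06226095, -0.28279006, -0.957159  ]))
gauge_top {'pixel': [351.5, 75.7], 'conf': 0.72}
gauge_top {'pixel': [344.9, 82.9], 'conf': 0.17}
gauge {'pixel': [343.5, 82.3], 'conf': 0.76}
gauge_grip {'pixel': [347.7, 75.3], 'conf': 0.79}
rack {'pixel': [340.8, 85.0], 'conf': 0.77}
jig {'pixel': [364.2, 287.0], 'conf': 0.95}
```

View pics/w1.png

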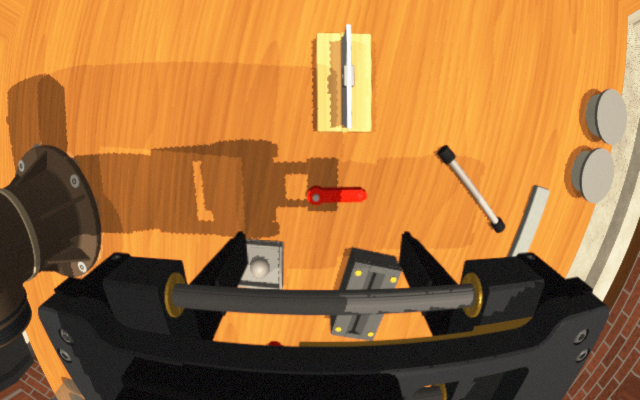

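The wrist picture shows the rack at (344,82), with the gauge's top edge from (348,25) to (348,128) and its grip block at (348,75). Next I'll refine these.

Run:
```python
from h import *
k=env.calibration('wrist')
im=cv2.imread('pics/w1.png')
cv2.imwrite('pics/w1c.png',cv2.resize(im[10:150,270:420],None,fx=4,fy=4,interpolation=cv2.INTER_CUBIC))
A=lambda p,z:atz('wrist',p,z,k)
print('rack',[A(p,30)[:2].round(1).tolist() for p in [(316,33),(371,35),(371,131),(318,131)]])
print('rack c',A((340.8,85),0),'grip',A((347.7,75.3),83),'top',A((351.5,75.7),95))
print('gauge',[A(p,95)[:2].round(1).tolist() for p in [(348,25),(348,129)]])
for r in [3]:
  P=[A(p,44)[:2] for p in [(358,272),(393.5,279),(371,334),(338,329)]]
  print('jig bolts',np.round(P,1).tolist(),np.mean(P,0))
```

```text
rack [[419.0, 322.6], [480.1, 335.0], [504.8, 225.1], [445.5, 211.5]]
rack c [460.49619864 271.37641844   0.        ] grip [461.71446798 274.92237194  83.        ] top [464.57514674 273.88938597  95.        ]
gauge [[451.0, 321.5], [472.5, 224.2]]
jig bolts [[531.4, 52.8], [580.3, 51.1], [578.4, -46.0], [529.0, -44.9]] [554.80188251   3.25530358]
```

View pics/w1c.png

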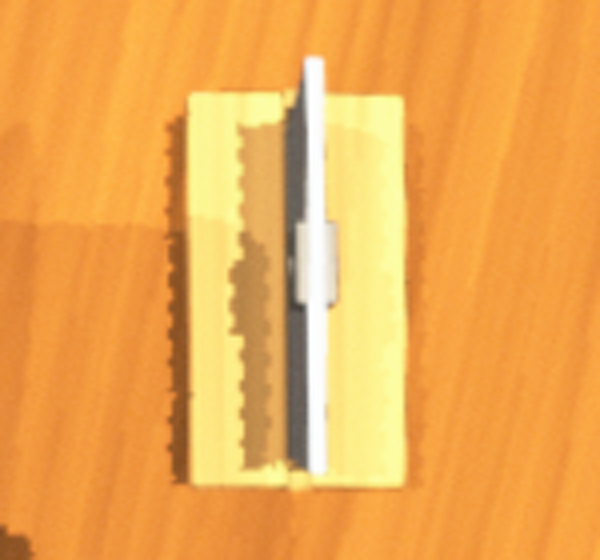

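The gauge centre is about (462,273) with a yaw of about 12.4°, and the tool is already in line with it. I'll move over it and go down.

{"method": "drive_tool", "body": {
  "commands": [
    {"dx": 0,"dy": 38,"dz": 0,"yaw": 0},
    {"dx": 0,"dy": 38,"dz": 0,"yaw": 0},
    {"dx": 0,"dy": 38,"dz": 0,"yaw": 0},
    {"dx": 0,"dy": 0,"dz": -30,"yaw": 0},
    {"dx": 0,"dy": 0,"dz": -30,"yaw": 0}
  ]
}}

```text
t: 3.58
eef_pos: [463.2, 272.0, 173.8]
tcp_rot: [3.138, -0.001, 1.786]
ft_force: [-0.1, -0.8, -0.4]
opening: 1.002
```

{"method": "drive_tool", "body": {
  "commands": [
    {"dx": 0,"dy": 0,"dz": -30,"yaw": 0},
    {"dx": 0,"dy": 0,"dz": -30,"yaw": 0},
    {"dx": 0,"dy": 0,"dz": -30,"yaw": 0},
    {"dx": 0,"dy": 0,"dz": 0,"yaw": 0}
  ]
}}

```text
t: 3.92
eef_pos: [461.0, 269.1, 79.2]
tcp_rot: [-3.134, 0.001, 1.784]
ft_force: [-0.9, -0.1, -0.6]
opening: 1.0
```

Run:
```python
from h import *
s=env.state(); print(s['t'],s['eef_pos'],s['tcp_rot'],s['ft_force'])
k=env.calibration('wrist'); save('w2',env.read_camera('wrist'))
print(proj('wrist',s['eef_pos'],k))
```

```text
3.9167 [460.95450857 269.10105488  79.21650128] [-3.13447563e+00  1.46952713e-03  1.78360148e+00] [-0.90093751 -0.07962662 -0.58804569]
[321.08092386 263.04136442]
```

View pics/w2.png

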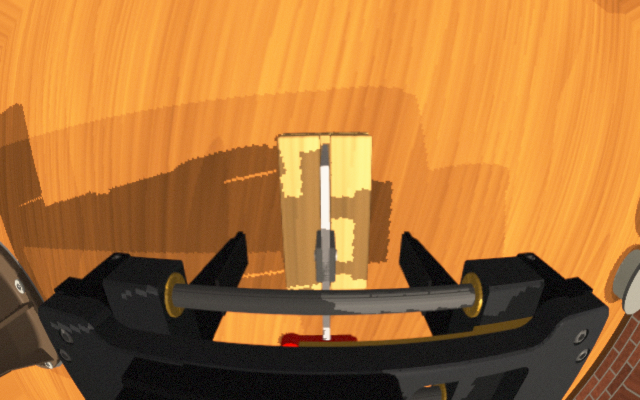

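The grip block is at (325,256), between the fingers at 240 and 402. Closing.

{"method": "drive_tool", "body": {
  "commands": [
    {"dx": 0,"dy": 0,"dz": 0,"yaw": 0},
    {"dx": 0,"dy": 0,"dz": 0,"yaw": 0},
    {"dx": 0,"dy": 0,"dz": 0,"yaw": 0},
    {"dx": 0,"dy": 0,"dz": 0,"yaw": 0},
    {"dx": 0,"dy": 0,"dz": 0,"yaw": 0}
  ],
  "grip": 0
}}

```text
t: 4.38
eef_pos: [462.7, 271.6, 84.5]
tcp_rot: [3.14, -0.0, 1.786]
ft_force: [-0.1, 0.1, 0.3]
opening: 0.706
```

{"method": "drive_tool", "body": {
  "commands": [
    {"dx": 0,"dy": 0,"dz": 0,"yaw": 0},
    {"dx": 0,"dy": 0,"dz": 0,"yaw": 0},
    {"dx": 0,"dy": 0,"dz": 0,"yaw": 0},
    {"dx": 0,"dy": 0,"dz": 0,"yaw": 0},
    {"dx": 0,"dy": 0,"dz": 0,"yaw": 0}
  ],
  "grip": 0
}}

```text
t: 4.8
eef_pos: [462.3, 271.4, 83.4]
tcp_rot: [3.142, 0.0, 1.786]
ft_force: [0.2, -0.5, -0.2]
opening: 0.354
```

Run:
```python
from h import *
s=env.state(); print(s['t'],s['eef_pos'],s['tcp_rot'],s['ft_force'],s['moment'],s['opening'])
k=env.calibration('wrist'); im=env.read_camera('wrist');save('w3',cv2.resize(im[120:360,220:420],None,fx=3,fy=3)[:600])
```

```text
4.8 [462.32863511 271.43364108  83.43308495] [3.14154313e+00 1.78808580e-05 1.78596265e+00] [ 0.20236529 -0.52994653 -0.20173617] [ 0.04132087 -0.08458614  0.01163312] 0.3535237242737206
```

View pics/w3.png

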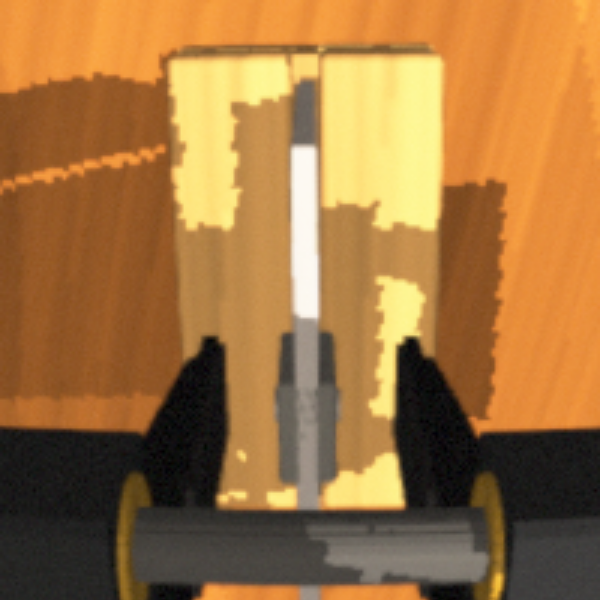

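{"method": "drive_tool", "body": {
  "commands": [
    {"dx": 0,"dy": 0,"dz": 0,"yaw": 0},
    {"dx": 0,"dy": 0,"dz": 0,"yaw": 0},
    {"dx": 0,"dy": 0,"dz": 0,"yaw": 0},
    {"dx": 0,"dy": 0,"dz": 0,"yaw": 0},
    {"dx": 0,"dy": 0,"dz": 0,"yaw": 0}
  ],
  "grip": 0
}}

```text
t: 5.27
eef_pos: [462.3, 271.4, 83.4]
tcp_rot: [3.142, 0.0, 1.786]
ft_force: [0.0, -0.5, -0.7]
opening: 0.101
```

{"method": "drive_tool", "body": {
  "commands": [
    {"dx": 0,"dy": 0,"dz": 2,"yaw": 0},
    {"dx": 0,"dy": 0,"dz": 8,"yaw": 0},
    {"dx": 0,"dy": 0,"dz": 15,"yaw": 0},
    {"dx": 0,"dy": 0,"dz": 25,"yaw": 0},
    {"dx": 0,"dy": 0,"dz": 30,"yaw": 0}
  ],
  "grip": 0
}}

```text
t: 5.68
eef_pos: [461.7, 271.1, 163.9]
tcp_rot: [-3.139, 0.0, 1.786]
ft_force: [0.3, 1.3, -1.1]
opening: 0.106
```

Run:
```python
from h import *
s=env.state(); print(s['t'],s['eef_pos'],s['tcp_rot'],s['ft_force'],s['moment'],s['opening'])
k=env.calibration('wrist'); im=env.read_camera('wrist');save('w4',im)
```

```text
5.6833 [461.70157481 271.12470754 163.90151285] [-3.13918597e+00  4.89125083e-04  1.78589120e+00] [ 0.33086081  1.28743249 -1.14844646] [-0.00611782 -0.12298554 -0.00257601] 0.10593278250308333
```

View pics/w4.png

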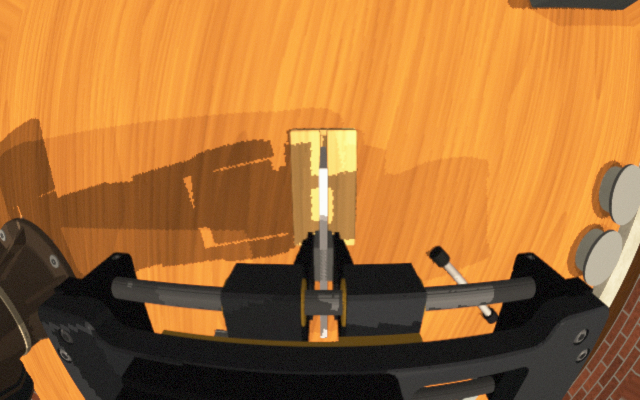

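The gauge is held, with its edge visible at (323,190). I'll move until the wrist camera is over the setting block.

{"method": "drive_tool", "body": {
  "commands": [
    {"dx": 9,"dy": -34,"dz": 2,"yaw": -1.4},
    {"dx": 9,"dy": -35,"dz": 2,"yaw": -1.4},
    {"dx": 9,"dy": -35,"dz": 2,"yaw": -1.4},
    {"dx": 9,"dy": -35,"dz": 2,"yaw": -1.4},
    {"dx": 9,"dy": -35,"dz": 2,"yaw": -1.4}
  ]
}}

```text
t: 6.15
eef_pos: [507.5, 95.9, 174.2]
tcp_rot: [3.141, 0.0, 1.663]
ft_force: [1.2, 0.4, -0.5]
opening: 0.104
```

{"method": "drive_tool", "body": {
  "commands": [
    {"dx": 9,"dy": -35,"dz": 0,"yaw": -1.4},
    {"dx": 9,"dy": -35,"dz": 0,"yaw": -1.4},
    {"dx": 9,"dy": -35,"dz": 0,"yaw": -1.4},
    {"dx": 9,"dy": -35,"dz": 0,"yaw": -1.4},
    {"dx": 9,"dy": -32,"dz": 0,"yaw": -1.4}
  ]
}}

```text
t: 6.57
eef_pos: [552.5, -76.7, 174.1]
tcp_rot: [3.141, 0.0, 1.54]
ft_force: [0.0, 0.8, -0.7]
opening: 0.107
```

{"method": "drive_tool", "body": {
  "commands": [
    {"dx": 0,"dy": 0,"dz": 0,"yaw": 0},
    {"dx": 0,"dy": 0,"dz": 0,"yaw": 0},
    {"dx": 0,"dy": 0,"dz": 0,"yaw": 0},
    {"dx": 0,"dy": 0,"dz": 0,"yaw": 0}
  ]
}}

```text
t: 6.9
eef_pos: [552.0, -73.7, 173.7]
tcp_rot: [3.142, -0.0, 1.543]
ft_force: [0.1, 0.0, -0.2]
opening: 0.103
```

Run:
```python
from h import *
s=env.state(); print(s['t'],s['eef_pos'],s['tcp_rot'],s['opening'])
k=env.calibration('wrist'); im=env.read_camera('wrist');save('w5',im); np.save('k5.npy',k,allow_pickle=True)
save('w5c',cv2.resize(im[20:270,210:440],None,fx=2.4,fy=2.4,interpolation=cv2.INTER_CUBIC))
t=env.read_camera('top');save('t5',t)
```

```text
6.9 [552.03172193 -73.66053399 173.69802403] [ 3.14157826e+00 -1.13010195e-04  1.54266737e+00] 0.10285817279215799
```

View pics/w5c.png

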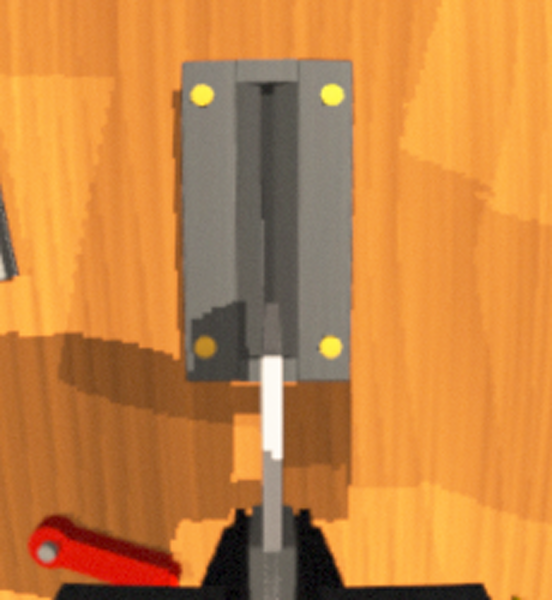

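Run:
```python
from h import *
k=np.load('k5.npy',allow_pickle=True).item()
im=cv2.imread('pics/w5.png')
hsv=cv2.cvtColor(im,cv2.COLOR_BGR2HSV)
m=cv2.inRange(hsv,(22,120,90),(35,255,255))
m[:,:285]=0;m[:,362:]=0;m[:40]=0;m[180:]=0
n,l,st,c=cv2.connectedComponentsWithStats(m)
P=[]
for i in range(1,n):
    if st[i,4]>12:
        p=atz('wrist',c[i],44,k); P.append(p[:2]); print(c[i],st[i,4],p.round(1))
P=np.array(P); print(P.mean(0))
print('k',ray('wrist',(323,200),k)[0])
s=env.state(); x,y,z=s['eef_pos']; yw=s['tcp_rot'][2]-np.pi/2
d=np.array([-np.sin(yw),np.cos(yw)])
for e in [48,50,52]:
    for zz in [12,-73]:
        q=proj('wrist',[x+d[0]*e,y+d[1]*e,z+zz],k); print(e,zz,q,(q-[210,20])*2.4)
q=lambda a,b:atz('wrist',(210+a/2.4,20+b/2.4),44,k).round(1)
print('corners',[q(*p) for p in [(183,61),(351,60),(350,380),(187,381)]])
```

```text
[293.67164179  58.98507463] 67 [530.6  55.9  44. ]
[348.  59.] 69 [579.   54.4  44. ]
[347.36065574 163.85245902] 61 [576.5 -41.9  44. ]
[562.00364399  22.78328882]
k [555.46525171   8.87841004 325.3588713 ]
48 12 [320.83808248 183.95459299] [266.01139796 393.49102318]
48 -73 [321.64785785 156.19126845] [267.95485883 326.85904428]
50 12 [320.8291024  179.76101659] [265.98984576 383.42643982]
50 -73 [321.64470869 153.49434846] [267.94730086 320.38643631]
52 12 [320.82034053 175.54089734] [265.96881727 373.29815362]
52 -73 [321.64162287 150.79062902] [267.9398949  313.89750966]
corners [array([524.2,  69.1,  44. ]), array([586.8,  67.6,  44. ]), array([584.3, -55.9,  44. ]), array([520.8, -54.5,  44. ])]
```

Run:
```python
from h import *
k=np.load('k5.npy',allow_pickle=True).item()
s=env.state(); x,y,z=s['eef_pos']; yw=s['tcp_rot'][2]-np.pi/2
d=np.array([-np.sin(yw),np.cos(yw)])
for n,e,zz in [('blk bot front',10,-12),('blk top front',10,12),('blk top back',-10,12),('finger tip front',10,-19),('end top',50,12),('end at slot',50,-53)]:
    q=proj('wrist',[x+d[0]*e,y+d[1]*e,z+zz],k); print(n,q.round(1),'w3',((q-[220,120])*3).round(0),'w5c',((q-[210,20])*2.4).round(0))
im=cv2.imread('pics/w5.png'); cv2.imwrite('pics/w5d.png',cv2.resize(im[130:300,270:375],None,fx=5,fy=5,interpolation=cv2.INTER_CUBIC)[:600] if 0 else cv2.resize(im[130:290,250:390],None,fx=3.7,fy=3.7,interpolation=cv2.INTER_CUBIC))
```

```text
blk bot front [321.3 238.1] w3 [304. 354.] w5c [267. 523.]
blk top front [321.  257.2] w3 [303. 412.] w5c [266. 569.]
blk top back [321.2 290.1] w3 [303. 510.] w5c [267. 648.]
finger tip front [321.4 233.4] w3 [304. 340.] w5c [267. 512.]
end top [320.8 179.8] w3 [302. 179.] w5c [266. 383.]
end at slot [321.5 157.8] w3 [305. 113.] w5c [268. 331.]
```

View pics/w5d.png

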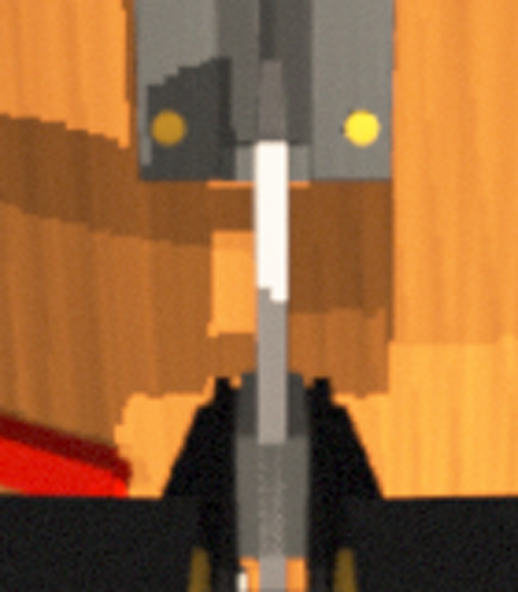

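The plate end shows about 4.5 mm further along +y than the tool, so I aim the TCP at y≈2.3 for a block centre of about (552.2, 6.8). Moving above the mouth.

{"method": "drive_tool", "body": {
  "commands": [
    {"dx": 0,"dy": 25,"dz": 0,"yaw": 0},
    {"dx": 0,"dy": 25,"dz": 0,"yaw": 0},
    {"dx": 0,"dy": 26,"dz": -10,"yaw": 0},
    {"dx": 0,"dy": 0,"dz": -20,"yaw": 0},
    {"dx": 0,"dy": 0,"dz": -20,"yaw": 0}
  ]
}}

```text
t: 7.42
eef_pos: [552.4, 3.7, 123.7]
tcp_rot: [3.14, 0.0, 1.545]
ft_force: [0.3, 0.1, -0.4]
opening: 0.108
```

{"method": "drive_tool", "body": {
  "commands": [
    {"dx": 0,"dy": 0,"dz": 0,"yaw": 0},
    {"dx": 0,"dy": 0,"dz": 0,"yaw": 0},
    {"dx": 0,"dy": 0,"dz": 0,"yaw": 0},
    {"dx": 0,"dy": 0,"dz": 0,"yaw": 0}
  ]
}}

```text
t: 7.75
eef_pos: [552.8, 1.4, 124.6]
tcp_rot: [3.14, 0.0, 1.542]
ft_force: [0.4, 0.3, -0.1]
opening: 0.101
```

Run:
```python
from h import *
s=env.state(); print(s['t'],s['eef_pos'],s['tcp_rot'],s['opening'],s['ft_force'])
k=env.calibration('wrist'); im=env.read_camera('wrist');save('w6',im); np.save('k6.npy',k,allow_pickle=True)
save('w6c',cv2.resize(im[90:290,220:420],None,fx=3,fy=3,interpolation=cv2.INTER_CUBIC))
t=env.read_camera('scene');save('s6',cv2.resize(t[120:270,230:420],None,fx=4,fy=4,interpolation=cv2.INTER_CUBIC))
```

```text
7.75 [552.82950932   1.36075405 124.63968103] [3.13977826e+00 1.76200628e-04 1.54162377e+00] 0.10119509362085545 [ 0.41757561  0.30799074 -0.11318414]
```

View pics/w6c.png

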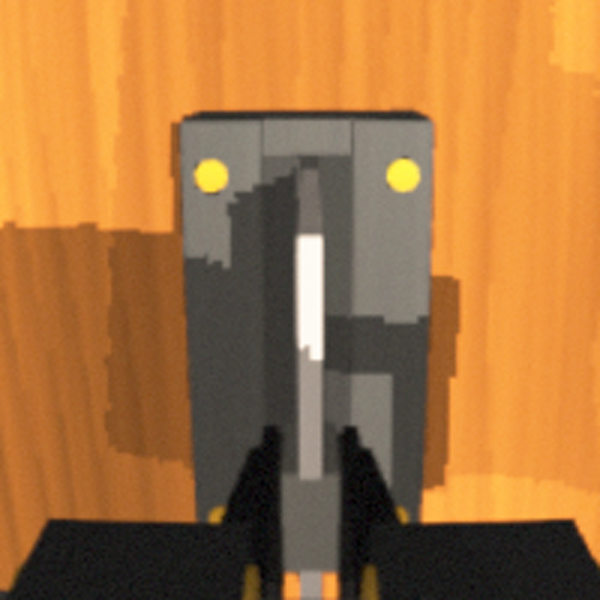

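View pics/s6.png

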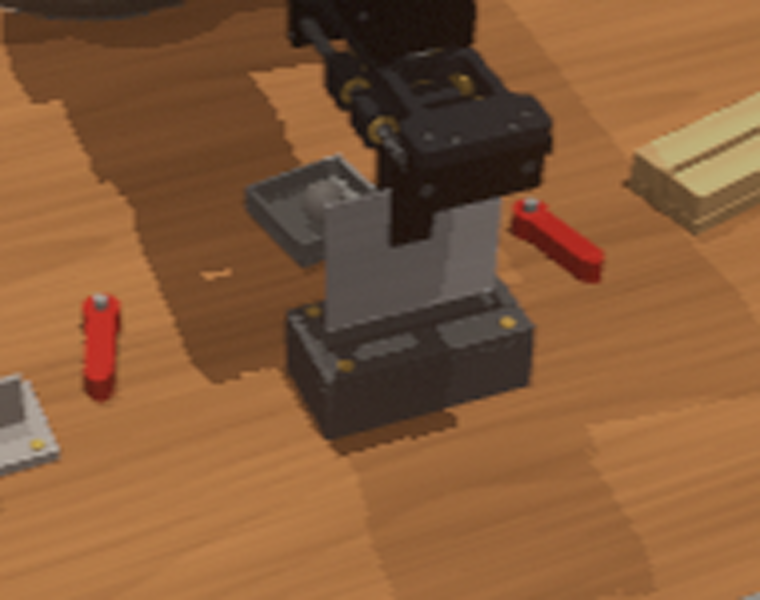

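The plate's lower front corner is at crop (310,165). The slot centre line is near 307 and the slot's end wall near row 155, so I'll nudge by -0.5/-1 mm and lower slowly.

{"method": "drive_tool", "body": {
  "commands": [
    {"dx": -0.5,"dy": -1,"dz": -4,"yaw": 0},
    {"dx": 0,"dy": 0,"dz": -4,"yaw": 0},
    {"dx": 0,"dy": 0,"dz": -4,"yaw": 0},
    {"dx": 0,"dy": 0,"dz": -3,"yaw": 0},
    {"dx": 0,"dy": 0,"dz": -3,"yaw": 0}
  ]
}}

```text
t: 8.27
eef_pos: [551.8, 0.4, 105.0]
tcp_rot: [-3.141, -0.0, 1.542]
ft_force: [0.2, 0.2, -0.3]
opening: 0.102
```

{"method": "drive_tool", "body": {
  "commands": [
    {"dx": 0,"dy": 0,"dz": -1,"yaw": 0},
    {"dx": 0,"dy": 0,"dz": -1,"yaw": 0},
    {"dx": 0,"dy": 0,"dz": -1,"yaw": 0},
    {"dx": 0,"dy": 0,"dz": 0,"yaw": 0}
  ]
}}

```text
t: 8.6
eef_pos: [551.8, 0.5, 102.3]
tcp_rot: [-3.141, -0.0, 1.542]
ft_force: [-0.6, -0.0, -0.4]
opening: 0.104
```

The foot is in the straight slot with almost no force. Continuing.

{"method": "drive_tool", "body": {
  "commands": [
    {"dx": 0,"dy": 0,"dz": -3,"yaw": 0},
    {"dx": 0,"dy": 0,"dz": -3,"yaw": 0},
    {"dx": 0,"dy": 0,"dz": -3,"yaw": 0},
    {"dx": 0,"dy": 0,"dz": -3,"yaw": 0},
    {"dx": 0,"dy": 0,"dz": -1,"yaw": 0}
  ]
}}

```text
t: 9.02
eef_pos: [551.8, 0.4, 88.9]
tcp_rot: [-3.141, -0.0, 1.542]
ft_force: [0.1, 0.7, -0.2]
opening: 0.104
```

{"method": "drive_tool", "body": {
  "commands": [
    {"dx": 0,"dy": 0,"dz": -1,"yaw": 0},
    {"dx": 0,"dy": 0,"dz": -1,"yaw": 0},
    {"dx": 0,"dy": 0,"dz": -1,"yaw": 0},
    {"dx": 0,"dy": 0,"dz": -1,"yaw": 0},
    {"dx": 0,"dy": 0,"dz": 0,"yaw": 0}
  ]
}}

```text
t: 9.43
eef_pos: [551.9, 0.4, 85.5]
tcp_rot: [3.141, 0.0, 1.542]
ft_force: [0.5, 0.4, -1.5]
opening: 0.103
```

{"method": "drive_tool", "body": {
  "commands": [
    {"dx": 0,"dy": 0,"dz": -0.5,"yaw": 0},
    {"dx": 0,"dy": 0,"dz": -0.5,"yaw": 0},
    {"dx": 0,"dy": 0,"dz": -0.5,"yaw": 0},
    {"dx": 0,"dy": 0,"dz": 0,"yaw": 0}
  ]
}}

```text
t: 9.77
eef_pos: [552.1, 0.4, 85.4]
tcp_rot: [3.14, 0.0, 1.542]
ft_force: [-3.5, 0.1, 16.5]
opening: 0.103
```

It's on the floor with 16 N of push. Releasing and backing straight up.

{"method": "drive_tool", "body": {
  "commands": [
    {"dx": 0,"dy": 0,"dz": 1,"yaw": 0},
    {"dx": 0,"dy": 0,"dz": 0,"yaw": 0},
    {"dx": 0,"dy": 0,"dz": 0,"yaw": 0},
    {"dx": 0,"dy": 0,"dz": 0,"yaw": 0},
    {"dx": 0,"dy": 0,"dz": 0,"yaw": 0}
  ],
  "grip": 0.8
}}

```text
t: 10.18
eef_pos: [551.8, 0.4, 84.8]
tcp_rot: [-3.141, 0.0, 1.542]
ft_force: [-0.4, -0.7, 0.6]
opening: 0.398
```

{"method": "drive_tool", "body": {
  "commands": [
    {"dx": 0,"dy": 0,"dz": 5,"yaw": 0},
    {"dx": 0,"dy": 0,"dz": 20,"yaw": 0},
    {"dx": 0,"dy": 0,"dz": 40,"yaw": 0},
    {"dx": 0,"dy": 0,"dz": 40,"yaw": 0},
    {"dx": 0,"dy": 0,"dz": 10,"yaw": 0}
  ],
  "grip": 1
}}

```text
t: 10.6
eef_pos: [553.4, 0.3, 205.6]
tcp_rot: [3.134, 0.001, 1.542]
ft_force: [0.9, 0.4, 0.8]
opening: 0.746
```

{"method": "drive_tool", "body": {
  "commands": [
    {"dx": 0,"dy": -30,"dz": 0,"yaw": 0},
    {"dx": 0,"dy": -30,"dz": 0,"yaw": 0},
    {"dx": 0,"dy": -30,"dz": 0,"yaw": 0},
    {"dx": 0,"dy": 0,"dz": 0,"yaw": 0},
    {"dx": 0,"dy": 0,"dz": 0,"yaw": 0}
  ]
}}

```text
t: 11.02
eef_pos: [551.7, -90.7, 199.9]
tcp_rot: [3.142, -0.0, 1.539]
ft_force: [-0.3, 0.8, -0.9]
opening: 0.994
```

Run:
```python
from h import *
s=env.state(); print(s['t'],s['eef_pos'],s['tcp_rot'],s['opening'],s['ft_force'])
k=env.calibration('wrist'); im=env.read_camera('wrist');save('w7',im); np.save('k7.npy',k,allow_pickle=True)
t=env.read_camera('scene');save('s7',cv2.resize(t[120:270,230:420],None,fx=4,fy=4,interpolation=cv2.INTER_CUBIC)); save('s7f',t)
save('t7',env.read_camera('top'))
for q in ['gauge_foot','slot_floor','gauge_top']:
  for c in ['scene','wrist']:
    for r in env.place_of(q,c)[:2]: print(q,c,r)
print(proj('scene',[552,6.8,97]),proj('scene',[552,6.8,12]),proj('wrist',[552,6.8,97],k))
```

```text
11.0167 [551.65486643 -90.73247974 199.93998708] [ 3.14157159e+00 -5.74192618e-05  1.53920268e+00] 0.994380511974501 [-0.33084858  0.78781787 -0.9404401 ]
gauge_foot scene {'pixel': [329.9, 209.3], 'conf': 0.73}
slot_floor scene {'pixel': [330.1, 210.6], 'conf': 0.59}
slot_floor wrist {'pixel': [325.0, 95.8], 'conf': 0.97}
slot_floor wrist {'pixel': [235.9, 217.3], 'conf': 0.56}
gauge_top scene {'pixel': [329.6, 177.3], 'conf': 0.95}
gauge_top wrist {'pixel': [323.4, 89.8], 'conf': 0.78}
gauge_top wrist {'pixel': [192.3, 94.5], 'conf': 0.53}
[333.39874656 180.83783509] [332.15572729 210.42930292] [318.25905527  90.97555435]
```

View pics/w7.png

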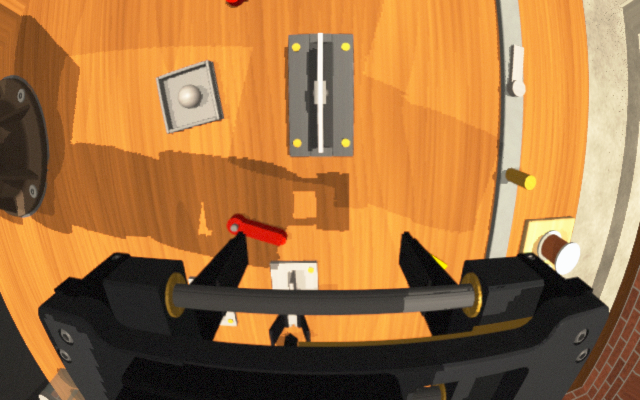

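View pics/s7.png

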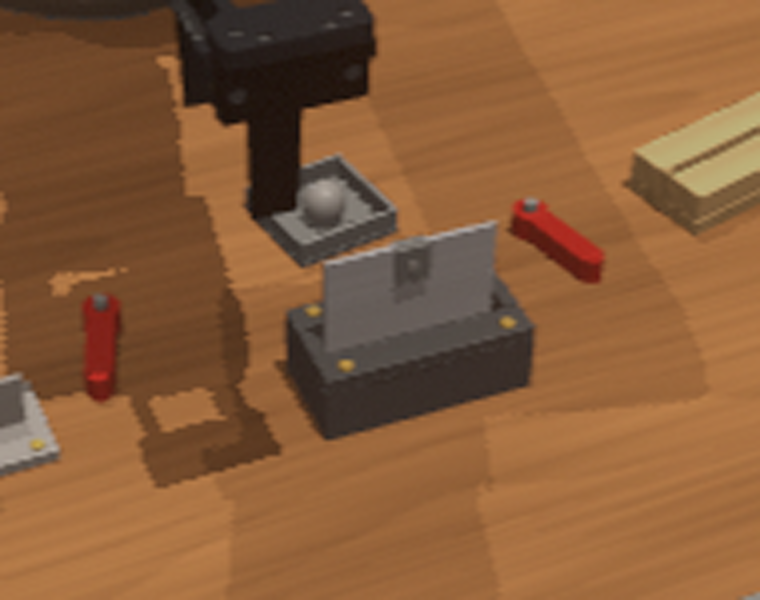

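The gauge stands home in the block (scene crop) and the fingers are clear of it. The clip sits on the rail near (290,330) in the wrist view. Now I'll bring the wrist camera over it.

{"method": "drive_tool", "body": {
  "commands": [
    {"dx": -7,"dy": -37,"dz": 0,"yaw": 0.5},
    {"dx": -7,"dy": -37,"dz": 0,"yaw": 0.5},
    {"dx": -7,"dy": -37,"dz": 0,"yaw": 0.5},
    {"dx": -7,"dy": -37,"dz": 0,"yaw": 0.5},
    {"dx": -7,"dy": -37,"dz": 0,"yaw": 0.3}
  ]
}}

```text
t: 11.88
eef_pos: [516.4, -276.0, 200.1]
tcp_rot: [3.141, 0.0, 1.583]
ft_force: [0.9, -0.2, 0.2]
opening: 1.003
```

{"method": "drive_tool", "body": {
  "commands": [
    {"dx": -6,"dy": -37,"dz": 0,"yaw": 0},
    {"dx": 0,"dy": -12,"dz": 0,"yaw": 0},
    {"dx": 0,"dy": 0,"dz": 0,"yaw": 0},
    {"dx": 0,"dy": 0,"dz": 0,"yaw": 0},
    {"dx": 0,"dy": 0,"dz": 0,"yaw": 0}
  ]
}}

```text
t: 12.3
eef_pos: [511.0, -322.3, 199.9]
tcp_rot: [-3.141, -0.001, 1.583]
ft_force: [-0.2, -0.2, -0.6]
opening: 0.998
```

Run:
```python
from h import *
s=env.state(); print(s['t'],s['eef_pos'],s['tcp_rot'],s['opening'],s['ft_force'])
k=env.calibration('wrist'); im=env.read_camera('wrist');save('w8',im); np.save('k8.npy',k,allow_pickle=True)
save('w8c',cv2.resize(im[20:220,220:420],None,fx=3,fy=3,interpolation=cv2.INTER_CUBIC))
for q,z in [('clip_grip',81),('clip',8),('rail',0),('tip_a',8)]:
    for r in env.place_of(q,'wrist')[:3]: print(q,r,atz('wrist',r['pixel'],z,k).round(1))
print(ray('wrist',(323,200),k)[0])
```

```text
12.3 [ 511.00522599 -322.26526535  199.85232694] [-3.14132400e+00 -5.65631643e-04  1.58251492e+00] 0.9983941085701166 [-0.17938187 -0.22268877 -0.59831874]
clip_grip {'pixel': [309.2, 194.2], 'conf': 0.77} [ 499.5 -316.1   81. ]
clip_grip {'pixel': [324.1, 113.2], 'conf': 0.71} [ 512.1 -243.2   81. ]
clip_grip {'pixel': [325.0, 113.4], 'conf': 0.27} [ 512.9 -243.4   81. ]
clip {'pixel': [312.4, 182.9], 'conf': 0.97} [ 500.  -323.2    8. ]
clip {'pixel': [327.5, 112.1], 'conf': 0.87} [ 516.  -242.9    8. ]
rail {'pixel': [215.0, 129.6], 'conf': 0.81} [ 384.5 -261.     0. ]
rail {'pixel': [320.8, 102.2], 'conf': 0.64} [ 508.5 -231.8    0. ]
tip_a {'pixel': [310.3, 184.4], 'conf': 0.51} [ 497.6 -325.     8. ]
[ 511.21091223 -239.76345962  351.56705909]
```

View pics/w8.png

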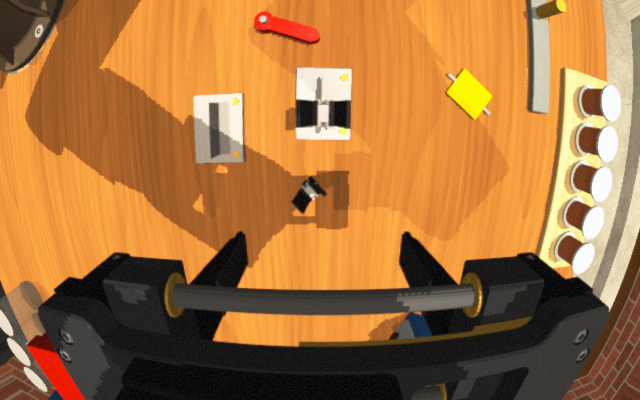

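View pics/w8c.png

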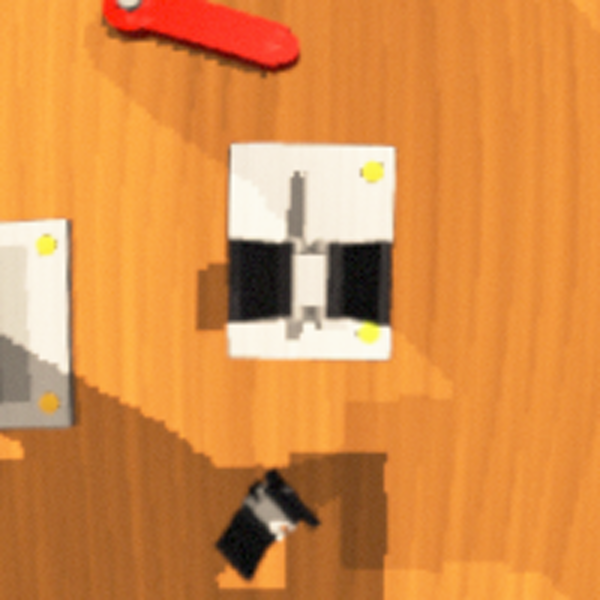

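Rails: (320,102) carries the clip and is farthest from the base (x≈510); (219,128) is empty and nearer (x≈390), so I take the first. Clips: (324,113) is the large one on that rail; (311,192) is the small one on the bench, so I take the first. The enlarged crop above confirms both.

Run:
```python
from h import *
k=np.load('k8.npy',allow_pickle=True).item()
q=lambda a,b,z:atz('wrist',(220+a/3,20+b/3),z,k).round(1)
print('handle tops z95',[q(*p,95)[:2].tolist() for p in [(229,240),(391,241),(390,326),(229,321)]])
print('rail corners z8',[q(*p,8)[:2].tolist() for p in [(230,144),(395,147),(391,359),(228,356)]])
print('fin z40',q(298,173,40),q(293,335,40))
k7=np.load('k7.npy',allow_pickle=True).item()
print('gauge ends z97',[atz('wrist',p,97,k7).round(1)[:2].tolist() for p in [(320.5,33),(320.5,152.5)]],'bolts',[atz('wrist',p,44,k7).round(1)[:2].tolist() for p in [(296,47),(346,47),(346,143),(297,143)]])
```

```text
handle tops z95 [[489.2, -232.2], [533.3, -231.9], [533.6, -255.5], [489.3, -254.6]]
rail corners z8 [[481.9, -193.8], [541.7, -194.1], [541.8, -273.1], [481.5, -272.7]]
fin z40 [ 507.1 -208.    40. ] [ 506.  -262.5   40. ]
gauge ends z97 [[555.3, 55.6], [552.2, -44.1]] bolts [[531.0, 55.5], [579.7, 53.8], [577.2, -42.6], [528.4, -41.1]]
```

The clip is at about (510.2,-243.5) after removing the 1.2 mm x bias. Moving over it.

{"method": "drive_tool", "body": {
  "commands": [
    {"dx": -0.8,"dy": 39,"dz": 0,"yaw": -0.5},
    {"dx": 0,"dy": 39.5,"dz": 0,"yaw": 0},
    {"dx": 0,"dy": 0,"dz": -25,"yaw": 0},
    {"dx": 0,"dy": 0,"dz": -25,"yaw": 0},
    {"dx": 0,"dy": 0,"dz": 0,"yaw": 0}
  ]
}}

```text
t: 12.97
eef_pos: [508.9, -243.2, 146.8]
tcp_rot: [-3.137, -0.003, 1.575]
ft_force: [-1.7, 0.4, -0.3]
opening: 0.997
```

{"method": "drive_tool", "body": {
  "commands": [
    {"dx": 0,"dy": 0,"dz": 0,"yaw": 0},
    {"dx": 0,"dy": 0,"dz": 0,"yaw": 0},
    {"dx": 0,"dy": 0,"dz": 0,"yaw": 0}
  ]
}}

```text
t: 13.22
eef_pos: [510.5, -245.6, 151.2]
tcp_rot: [3.14, 0.001, 1.573]
ft_force: [0.4, 0.1, 0.3]
opening: 1.001
```

Run:
```python
from h import *
s=env.state(); print(s['t'],s['eef_pos'],s['tcp_rot'],s['opening'],s['ft_force'])
k=env.calibration('wrist'); im=env.read_camera('wrist');save('w9',cv2.resize(im[150:350,220:430],None,fx=3,fy=3,interpolation=cv2.INTER_CUBIC))
```

```text
13.2167 [ 510.51189446 -245.5992532   151.23647058] [3.13994586e+00 1.01847504e-03 1.57270835e+00] 1.000547838489126 [0.38363023 0.11682161 0.32514796]
```

View pics/w9.png

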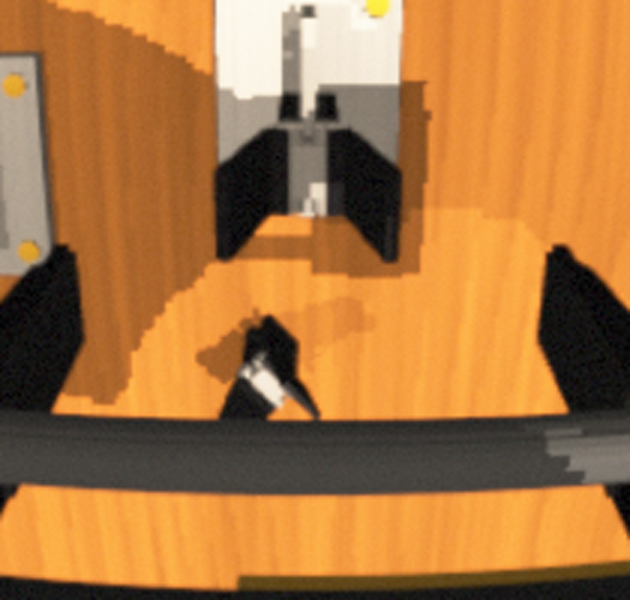

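The clip is centred at crop x≈309 between the fingers at 80 and 540. Going down.

{"method": "drive_tool", "body": {
  "commands": [
    {"dx": 0,"dy": 0,"dz": -23,"yaw": 0},
    {"dx": 0,"dy": 0,"dz": -23,"yaw": 0},
    {"dx": 0,"dy": 0,"dz": -23,"yaw": 0},
    {"dx": 0,"dy": 0,"dz": 0,"yaw": 0},
    {"dx": 0,"dy": 0,"dz": 0,"yaw": 0}
  ]
}}

```text
t: 13.68
eef_pos: [510.0, -245.3, 81.2]
tcp_rot: [-3.141, -0.001, 1.573]
ft_force: [1.8, -0.7, 1.0]
opening: 1.002
```

{"method": "drive_tool", "body": {
  "commands": [
    {"dx": 0,"dy": 0,"dz": 0,"yaw": 0},
    {"dx": 0,"dy": 0,"dz": 0,"yaw": 0},
    {"dx": 0,"dy": 0,"dz": 0,"yaw": 0}
  ],
  "grip": 0.55
}}

```text
t: 13.93
eef_pos: [510.5, -245.4, 82.4]
tcp_rot: [3.14, 0.001, 1.573]
ft_force: [0.1, 0.1, 0.4]
opening: 0.845
```

Run:
```python
from h import *
s=env.state(); print(s['t'],s['eef_pos'],s['tcp_rot'],s['opening'],s['ft_force'])
k=env.calibration('wrist'); im=env.read_camera('wrist');save('w10',cv2.resize(im[150:350,220:430],None,fx=3,fy=3,interpolation=cv2.INTER_CUBIC))
```

```text
13.9333 [ 510.53210807 -245.39882839   82.35587242] [3.13963468e+00 1.19333517e-03 1.57301702e+00] 0.8448308969998619 [0.11681035 0.10844495 0.38042289]
```

View pics/w10.png

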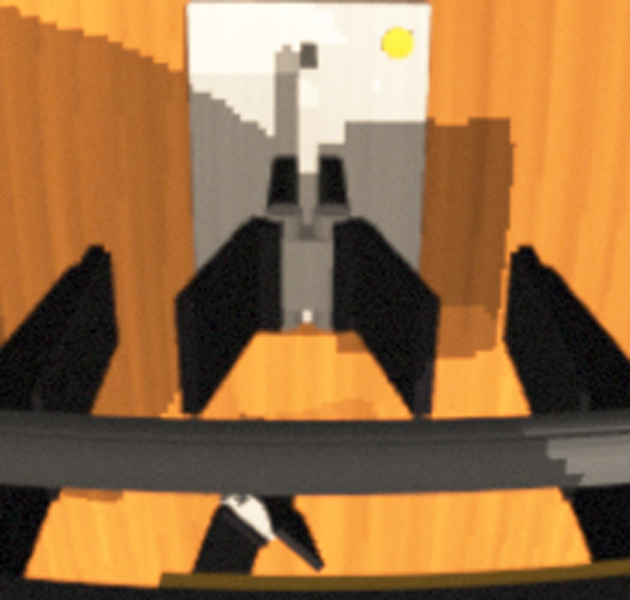

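{"method": "drive_tool", "body": {
  "commands": [
    {"dx": 0,"dy": 2,"dz": -1,"yaw": 0},
    {"dx": 0,"dy": 0,"dz": 0,"yaw": 0},
    {"dx": 0,"dy": 0,"dz": 0,"yaw": 0},
    {"dx": 0,"dy": 0,"dz": 0,"yaw": 0},
    {"dx": 0,"dy": 0,"dz": 0,"yaw": 0}
  ],
  "grip": 0
}}

```text
t: 14.4
eef_pos: [510.1, -243.1, 80.1]
tcp_rot: [3.141, 0.0, 1.573]
ft_force: [-0.1, -0.5, 14.5]
opening: 0.454
```

{"method": "drive_tool", "body": {
  "commands": [
    {"dx": 0,"dy": 0,"dz": 0,"yaw": 0},
    {"dx": 0,"dy": 0,"dz": 0,"yaw": 0},
    {"dx": 0,"dy": 0,"dz": 0,"yaw": 0},
    {"dx": 0,"dy": 0,"dz": 0,"yaw": 0},
    {"dx": 0,"dy": 0,"dz": 0,"yaw": 0}
  ]
}}

```text
t: 14.82
eef_pos: [511.9, -244.1, 81.6]
tcp_rot: [3.136, 0.003, 1.573]
ft_force: [4.2, -0.8, 12.8]
opening: 0.244
```

{"method": "drive_tool", "body": {
  "commands": [
    {"dx": 0,"dy": 0,"dz": 0,"yaw": 0},
    {"dx": 0,"dy": 0,"dz": 0,"yaw": 0},
    {"dx": 0,"dy": 0,"dz": 0,"yaw": 0},
    {"dx": 0,"dy": 0,"dz": 0,"yaw": 0}
  ]
}}

```text
t: 15.15
eef_pos: [511.9, -244.1, 81.6]
tcp_rot: [3.136, 0.003, 1.573]
ft_force: [4.0, -0.4, 12.6]
opening: 0.249
```

Run:
```python
from h import *
s=env.state(); print(s['t'],s['eef_pos'],s['tcp_rot'],s['opening'],s['ft_force'],s['moment'])
k=env.calibration('wrist'); im=env.read_camera('wrist');save('w11',cv2.resize(im[150:350,220:430],None,fx=3,fy=3,interpolation=cv2.INTER_CUBIC))
```

```text
15.15 [ 511.94863991 -244.12035342   81.6361799 ] [3.13631319e+00 3.02184688e-03 1.57292475e+00] 0.24854615866582394 [ 4.04018709 -0.38237372 12.63762153] [-0.14447263 -0.97882166  0.04826114]
```

View pics/w11.png

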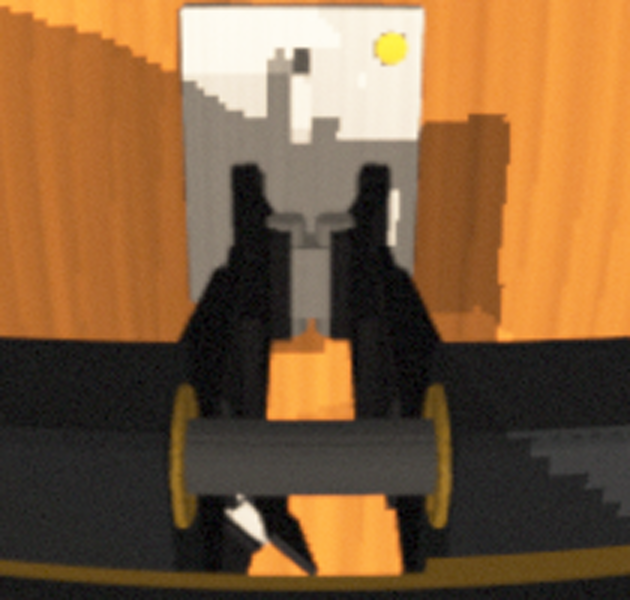

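The clip is squeezed to its stop (opening 0.249) and the jaws are clear of the fin. Lifting.

{"method": "drive_tool", "body": {
  "commands": [
    {"dx": 0,"dy": 0,"dz": 2,"yaw": 0},
    {"dx": 0,"dy": 0,"dz": 6,"yaw": 0},
    {"dx": 0,"dy": 0,"dz": 12,"yaw": 0},
    {"dx": 0,"dy": 0,"dz": 20,"yaw": 0},
    {"dx": 0,"dy": 0,"dz": 25,"yaw": 0}
  ]
}}

```text
t: 15.62
eef_pos: [509.2, -242.6, 144.6]
tcp_rot: [-3.139, -0.002, 1.573]
ft_force: [0.5, 0.3, -0.6]
opening: 0.244
```

{"method": "drive_tool", "body": {
  "commands": [
    {"dx": 0,"dy": 0,"dz": 25,"yaw": 0},
    {"dx": 0,"dy": 0,"dz": 25,"yaw": 0},
    {"dx": 0,"dy": 0,"dz": 10,"yaw": 0},
    {"dx": 0,"dy": 0,"dz": 0,"yaw": 0},
    {"dx": 0,"dy": 0,"dz": 0,"yaw": 0}
  ]
}}

```text
t: 16.03
eef_pos: [509.7, -242.9, 204.4]
tcp_rot: [-3.141, -0.0, 1.573]
ft_force: [0.2, 0.1, -1.0]
opening: 0.25
```

Run:
```python
from h import *
s=env.state(); print(s['t'],s['eef_pos'],s['tcp_rot'],s['opening'],s['ft_force'],s['moment'])
k=env.calibration('wrist'); im=env.read_camera('wrist');save('w12',cv2.resize(im[150:350,220:430],None,fx=3,fy=3,interpolation=cv2.INTER_CUBIC))
t=env.read_camera('scene');save('s12',cv2.resize(t[100:270,130:420],None,fx=2.7,fy=2.7,interpolation=cv2.INTER_CUBIC))
```

```text
16.0333 [ 509.71445885 -242.89346193  204.44702493] [-3.14143026e+00 -1.54734738e-04  1.57302562e+00] 0.24965304083603534 [ 0.24992149  0.12576917 -1.03469467] [-0.04367636 -0.0532724   0.01913293]
```

View pics/w12.png

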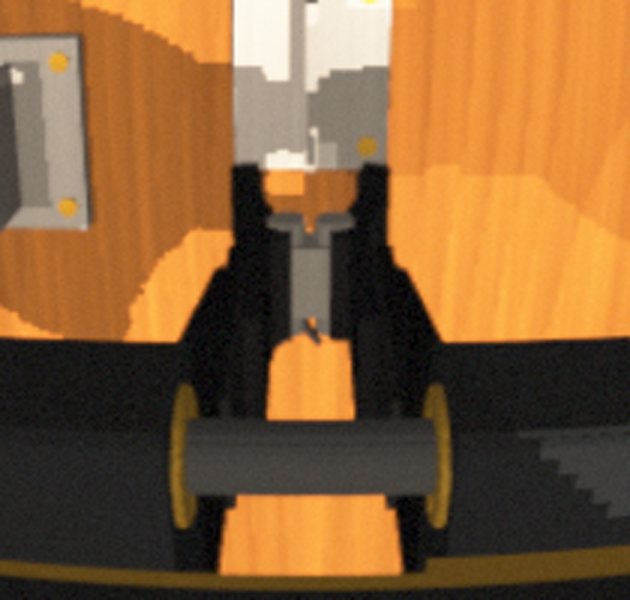

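View pics/s12.png

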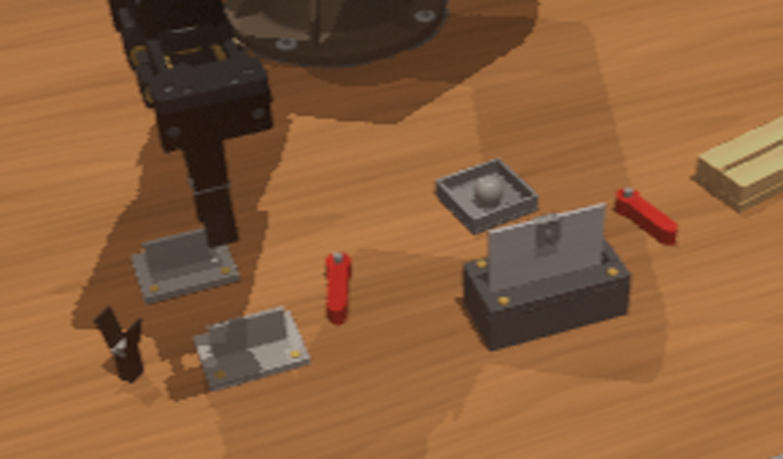

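The clip is held open clear of the rail (scene crop, at (215,230)). Moving over the gauge's -y half.

{"method": "drive_tool", "body": {
  "commands": [
    {"dx": 7,"dy": 36,"dz": 0,"yaw": -0.3},
    {"dx": 7,"dy": 37,"dz": 0,"yaw": -0.3},
    {"dx": 7,"dy": 37,"dz": 0,"yaw": -0.3},
    {"dx": 7,"dy": 37,"dz": 0,"yaw": -0.3},
    {"dx": 7,"dy": 37,"dz": 0,"yaw": -0.5}
  ]
}}

```text
t: 16.55
eef_pos: [544.6, -57.3, 203.4]
tcp_rot: [-3.139, -0.0, 1.543]
ft_force: [0.6, -0.7, -0.1]
opening: 0.246
```

{"method": "drive_tool", "body": {
  "commands": [
    {"dx": 6.7,"dy": 34,"dz": 0,"yaw": 0},
    {"dx": 0,"dy": 0,"dz": 0,"yaw": 0},
    {"dx": 0,"dy": 0,"dz": 0,"yaw": 0},
    {"dx": 0,"dy": 0,"dz": 0,"yaw": 0},
    {"dx": 0,"dy": 0,"dz": 0,"yaw": 0}
  ]
}}

```text
t: 16.97
eef_pos: [551.4, -26.1, 204.2]
tcp_rot: [-3.14, -0.0, 1.542]
ft_force: [0.7, 0.2, -0.3]
opening: 0.249
```

Run:
```python
from h import *
s=env.state(); print(s['t'],s['eef_pos'],s['tcp_rot'],s['opening'],s['ft_force'],s['moment'])
k=env.calibration('wrist'); im=env.read_camera('wrist');save('w13',cv2.resize(im[90:290,220:430],None,fx=3,fy=3,interpolation=cv2.INTER_CUBIC))
t=env.read_camera('scene');save('s13',cv2.resize(t[100:270,230:420],None,fx=3.5,fy=3.5,interpolation=cv2.INTER_CUBIC))
```

```text
16.9667 [551.42708435 -26.05061842 204.24851754] [-3.14042585e+00 -1.33871965e-05  1.54231630e+00] 0.2491085813503537 [ 0.69891648  0.21665292 -0.26048457] [-0.04647572 -0.09823185  0.0036898 ]
```

View pics/w13.png

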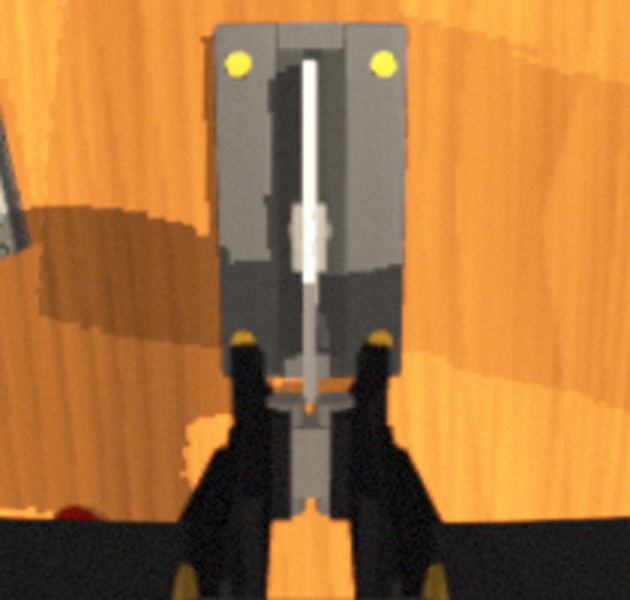

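View pics/s13.png

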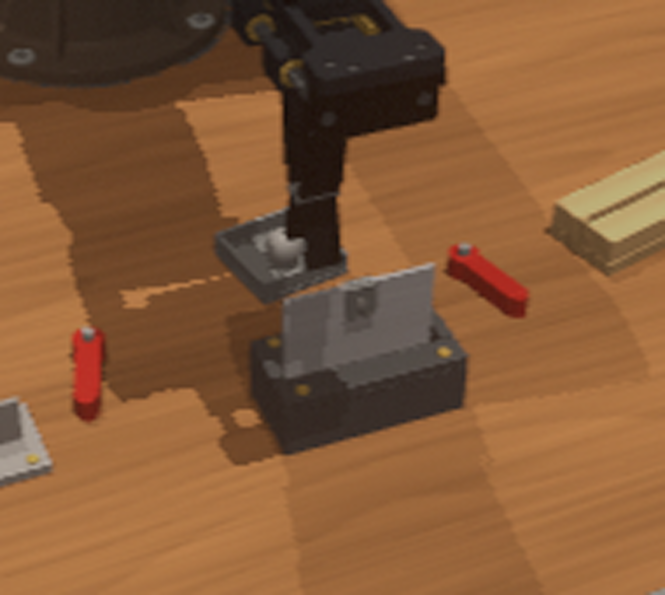

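The plate at crop x=310 is centred between the jaws at 250 and 372. Lowering.

{"method": "drive_tool", "body": {
  "commands": [
    {"dx": 0,"dy": 0,"dz": -12,"yaw": 0},
    {"dx": 0,"dy": 0,"dz": -12,"yaw": 0},
    {"dx": 0,"dy": 0,"dz": -8,"yaw": 0},
    {"dx": 0,"dy": 0,"dz": -4,"yaw": 0},
    {"dx": 0,"dy": 0,"dz": 0,"yaw": 0}
  ]
}}

```text
t: 17.48
eef_pos: [551.4, -25.5, 168.2]
tcp_rot: [-3.14, -0.0, 1.543]
ft_force: [1.3, -0.5, -0.8]
opening: 0.246
```

{"method": "drive_tool", "body": {
  "commands": [
    {"dx": 0,"dy": 0,"dz": -4,"yaw": 0},
    {"dx": 0,"dy": 0,"dz": -4,"yaw": 0},
    {"dx": 0,"dy": 0,"dz": -4,"yaw": 0},
    {"dx": 0,"dy": 0,"dz": -3,"yaw": 0},
    {"dx": 0,"dy": 0,"dz": 0,"yaw": 0}
  ]
}}

```text
t: 17.9
eef_pos: [551.5, -25.0, 153.4]
tcp_rot: [-3.141, -0.0, 1.543]
ft_force: [0.1, -0.3, -0.4]
opening: 0.245
```

{"method": "drive_tool", "body": {
  "commands": [
    {"dx": 0,"dy": 0,"dz": 0,"yaw": 0},
    {"dx": 0,"dy": 0,"dz": 0,"yaw": 0},
    {"dx": 0,"dy": 0,"dz": 0,"yaw": 0},
    {"dx": 0,"dy": 0,"dz": 0,"yaw": 0},
    {"dx": 0,"dy": 0,"dz": 0,"yaw": 0}
  ]
}}

```text
t: 18.32
eef_pos: [551.8, -25.1, 154.1]
tcp_rot: [3.141, 0.0, 1.543]
ft_force: [0.5, -0.0, -0.4]
opening: 0.246
```

Run:
```python
from h import *
s=env.state(); print(s['t'],s['eef_pos'],s['tcp_rot'],s['opening'],s['ft_force'],s['moment'])
k=env.calibration('wrist'); im=env.read_camera('wrist');save('w14',cv2.resize(im[90:290,220:430],None,fx=3,fy=3,interpolation=cv2.INTER_CUBIC))
t=env.read_camera('scene');save('s14',cv2.resize(t[130:240,270:400],None,fx=5,fy=5,interpolation=cv2.INTER_CUBIC)); save('s14f',t)
save('t14',env.read_camera('top'))
for q in ['tip_a','tip_b','clip','gauge_top']:
    for r in env.place_of(q,'scene')[:2]: print(q,r)
P=np.array(s['eef_pos']); print('exp clip origin',proj('scene',P-[0,0,73]),'exp gauge_top',proj('scene',[552.2,5.3,97]))
```

```text
18.3167 [551.75516703 -25.07777253 154.08086827] [3.14131664e+00 2.35945490e-05 1.54336437e+00] 0.24645198714544908 [ 0.4768487  -0.00930001 -0.42717437] [ 0.01916696 -0.11852033  0.03503423]
tip_a {'pixel': [321.0, 196.0], 'conf': 0.72}
tip_a {'pixel': [180.1, 235.8], 'conf': 0.6}
tip_b {'pixel': [321.0, 196.0], 'conf': 0.72}
tip_b {'pixel': [180.1, 235.8], 'conf': 0.6}
clip {'pixel': [317.9, 185.6], 'conf': 0.91}
clip {'pixel': [178.3, 239.2], 'conf': 0.64}
gauge_top {'pixel': [331.7, 182.9], 'conf': 0.64}
exp clip origin [319.59043766 190.18372493] exp gauge_top [332.80179181 181.05933606]
```

View pics/w14.png

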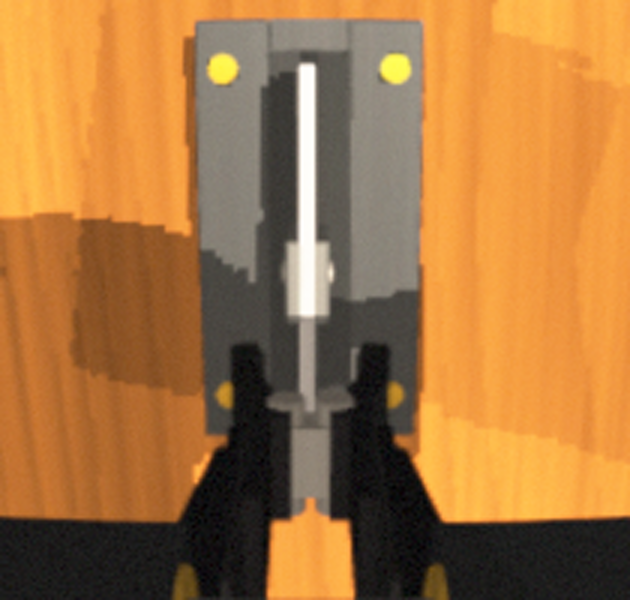

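View pics/s14.png

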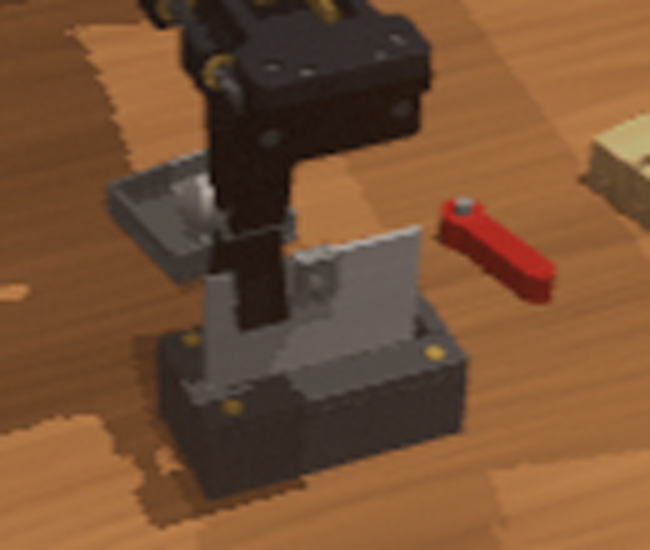

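View pics/t14.png

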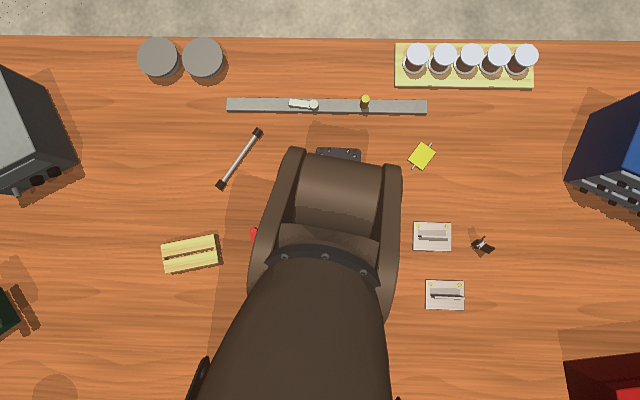

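The scene crop shows the outer jaw in front of the plate with its tip at about (262,328). In the wrist view the plate is at x≈307, between the jaws at 248 and 374. I'll check the tip depth before handing in.

Run:
```python
from h import *
for z in (75,80,83,86,92): print(z,proj('scene',[551.8+14,-25,z]).round(1),proj('scene',[551.8+14,-36,z]).round(1))
print('plate top at y-25',proj('scene',[553,-25,97]).round(1))
s=env.state();print(s['t'],s['eef_pos'],s['opening'],s['ft_force'])
```

```text
75 [322.2 196.3] [317.5 197.6]
80 [322.3 194.5] [317.5 195.8]
83 [322.3 193.4] [317.5 194.7]
86 [322.3 192.3] [317.5 193.6]
92 [322.4 190.1] [317.6 191.4]
plate top at y-25 [320.  184.7]
18.6667 [551.72657167 -25.07297228 153.97271728] 0.24675685336312933 [ 0.38246753  0.49501364 -0.748738  ]
```

The tip is at z≈76–82, about 15–20 mm below the plate's top edge (97). The forces are near zero, so I'm handing in.

Run:
```python
from h import *
print(env.job_done()); s=env.state(); print(s['t'],s['eef_pos'],s['opening'],s['ft_force'])
```

```text
the job is handed in; nothing more can be done
None
the job is handed in; nothing more can be done
```

I put the gauge plate in the setting block and let it go. Then I took the large clip off the farther rail and finished holding it wide open over the gauge's top edge. The job was handed in at about 18.7 s of the 58 s, and no verdict was reported.

- **Gauge:** pushing down met the slot floor with about 16 N at the expected height, and it showed fully home in the block after I let go. I did not measure its height again at the end; the last pictures show it unmoved.
- **Clip:** the gripper opening was 0.247, where the clip's stop would be about 0.25. In the last pictures there is a jaw on each side of the plate. The tips are about 15–20 mm below the top edge by arm height and the scene camera.
- **Contact:** the tool force was under 1 N, so the clip is not resting on anything.
- **Bench:** the bystanders I could see in the last pictures had not moved. The arm hid the second bat and most of the dish from the top camera; only part of the dish showed in the scene crop.

**Disagreements:** the wrist camera read about 1 mm high in x against the fingers, which I corrected for. In the last scene picture the network put the clip's origin about 5 px from where I computed it. The tip pixel and the arm height agreed to within about 5 mm, so I went by those. The early move calls were refused because rows left out fields, and nothing moved during them.

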